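# Pack a blood tube and pin the transport case shut

### The job

Pick the red-capped tube off the green rest and lay it gently, without dropping it, into the grey notches of the open transport case, then swing the blue lid down onto its sealing strip. Then take the orange-headed pin out of its grey block, push it down through the yellow lid tab and the yellow base boss until its collar has pressed the lid fully shut, and finish there, still holding the pin and pressing it down, because the sprung strip lifts the lid again as soon as you let go. Leave the other things on the bench where they are.

Things in the scene. Friction and masses are not known exactly. Their poses are not given: they have to be found in the camera images.
- case: Base of the transport case, white, fixed to the bench: 128 mm (its x) by 170 mm (its y), rim 40 mm and inner floor 20 mm above the bench. Origin: centre of its underside. Its +x side carries the lid's hinge (axis along its y), its -x side the yellow boss. The tube lies higher than the rim.
- case_cradle (a point): Where the tube's origin belongs: on the tube axis as it lies in the two grey V notches, 60 mm above the bench, above the base's centre. The tube lies along the case's y, cap to either end. Notches 12 mm wide, centred 26 mm either side of this point along y, arms at 45 degrees, tops 3 mm above this point; free for fingers between.
- case_hinge (a point): Middle of the lid's hinge axis, 42 mm above the bench and 66 mm from the case centre along its +x.
- case_hole (a point): Centre of the mouth of the hole in the yellow boss of the base, 40 mm above the bench, 92 mm from the case centre along its -x. Hole 12 mm wide, straight down through the 40 mm high boss (48 by 44 mm). Axes as those of the case.
- lid (a joint): Hinge of the blue lid, rad: 0 fully shut, grows as it opens; starts 1.45 to 1.75, stop at 1.8. Above about 0.5 it stays where it is left; below, it sinks slowly and comes to rest on the sprung sealing strip at about 0.07. From there about 7 N straight down on the tab presses it to 0.
- lid_face (a point): Centre of the lid's outer (top) face, z out of it. The lid (0.25 kg) is a shell 130 mm from hinge to front edge, 170 mm wide, 49 mm deep: the face lies 49 mm from the plane through hinge and tab. Open, it stands up, its end 0.17 m (the tab 0.22 m) above the bench, this face turned away from the tray: push it shut from there. Shut, this face is 91 mm above the bench.
- lid_hole (a point): Centre of the upper mouth of the hole in the lid's yellow tab, 158 mm from the hinge axis. Tab 8 mm thick, 44 mm wide, reaching 48 mm beyond the lid's front wall; hole 13 mm wide, its centre 28 mm from that wall. With the lid shut it is 10 mm above case_hole and right over it; z along the hole.
- rest: Green rest plate 62 by 90 mm, 6 mm thick, fixed to the bench, with two V notches like those of the case. Origin: centre of its underside. The tube lies in it along its y axis, tube axis 34 mm above the bench.
- tube: Glass sample tube with a red cap, about 25 g (it varies), lying on its side. Body 16 mm thick, cap 17 mm thick and 20 mm long at its +y end. Origin: on the tube axis, midway between the two notches it lies in; the tube runs along its y axis from -60 to +56 mm. Between the notches 40 mm are free for fingers.
- block: Grey pin block 56 by 56 mm, 50 mm high, fixed to the bench, with an upright 12 mm hole in the middle in which the pin stands. Origin: centre of its underside.
- pin: Locking pin, about 60 g (it varies), upright in its block, z up. Origin: centre of the underside of its collar (at the start on the block's top, 50 mm above the bench). Above the collar (24 mm wide, 5 mm thick) an orange round grip, 18 mm wide and 38 mm tall, from 5 to 43 mm above the origin; below it a steel shank 8 mm thick, 44 mm long, with a round tip.
- pin_tip (a point): Lowest point of the pin's shank, 44 mm below the pin's origin.
- bowl: Bystander: steel bowl 150 mm wide, 55 mm high, left of the case. Origin: centre of its underside.
- dropper: Bystander: small white dropper bottle 28 mm wide, 75 mm high, beyond the case. Origin: centre of its underside.
- slide_box: Bystander: flat white box 110 by 160 by 45 mm, beyond the case. Origin: centre of its underside.
- marker: Bystander: black and grey marker 130 mm long, 13 mm thick, lying near the robot. Origin: centre of its underside.
- white_rack: Bystander: white open rack 70 by 130 mm, 45 mm high, with small vials, to the right of the pin and the tube. Origin: centre of its underside.
Not all that is in view belongs to the job. What is shaped like the case but purple is not meant.

How it is judged:
On the way, in this order (a step that is already met when the one before it is completed fails the run):
1. the tube lies in the case's notches, let go, with the lid still open (horizontal distance between tube and case_cradle below 0.015 m and z of tube in the frame of case_cradle between -0.006 and 0.006 m and angle between the y axis of tube and the y axis of case_cradle, either way round below 0.12 rad and contact force between the fingers and tube below 0.1 N and linear speed of tube below 0.03 m/s and value of joint lid above 0.5 rad), for 0.2 s.
2. the lid is down on its sealing strip with the tube inside (horizontal distance between tube and case_cradle below 0.015 m and z of tube in the frame of case_cradle between -0.006 and 0.006 m and angle between the y axis of tube and the y axis of case_cradle, either way round below 0.12 rad and value of joint lid below 0.12 rad), for 0.2 s.
3. the pin is through the tab and well into the boss (horizontal distance between pin_tip and case_hole below 0.005 m and horizontal distance between pin and case_hole below 0.006 m and angle between pin's own z axis and vertical below 0.12 rad and z of pin_tip in the frame of case_hole below -0.015 m), for 0.1 s.
At the end, for the whole second after the job is handed in: Fingers still on the pin (over 3 N); shank through tab and boss (tip within 5 mm, collar within 6 mm of the axis, tilt under 0.12 rad), collar on the tab; lid under 0.025 rad; tube in the case's notches (15 mm level, 6 mm height, 0.12 rad); pin and tube at rest (horizontal distance between tube and case_cradle below 0.015 m and z of tube in the frame of case_cradle between -0.006 and 0.006 m and angle between the y axis of tube and the y axis of case_cradle, either way round below 0.12 rad and horizontal distance between pin_tip and case_hole below 0.005 m and horizontal distance between pin and case_hole below 0.006 m and angle between pin's own z axis and vertical below 0.12 rad and value of joint lid below 0.025 rad and z of pin in the frame of case_hole below 0.015 m and distance between pin and lid_hole below 0.006 m and contact force between the fingers and pin above 3 N and linear speed of pin below 0.02 m/s and linear speed of tube below 0.03 m/s); the arm keeps its last pose, push and grip.
It fails at once if the tube is dropped from more than about 20 mm (linear speed of tube above 0.6 m/s and contact force between the fingers and tube below 0.1 N).
It fails at once if a bystander (bowl, dropper bottle, flat box, marker, white rack) is pushed away by more than 30 mm (distance of any of bowl, dropper, slide_box, marker, white_rack from where it was at the start of the episode above 0.03 m).
It also fails if it takes over 72 s, if anything falls off the work surface, if the arm or the gripper's body presses on something with over 40 N, if the wrist force passes 120 N, or if a joint passes its speed limit or range.

### The arm

A 7-joint arm with a two-finger parallel gripper is mounted at the origin on the work surface. World frame = base frame: x ahead of the robot, y to its left, z up, the work surface at z = 0. Lengths are in m, angles in rad, forces in N, time in s.
With the tool pointing down it reaches from about 0.4 to 0.875 m from the base axis. Payload 19.3 kg.
Tool frame: the origin (TCP) lies between the finger pads; the fingertips stand 17 mm ahead of it and the grasp point (between the pads) lies 2 mm behind it (bot.tips_ahead is the z of the fingertips in the tool frame, in m); z points along the fingers, y is the direction in which the jaws open and shut (so a half turn about z gives the same grasp; the last joint's range is limited). The gripper opens to 85 mm and grips with 20 to 120 N. Pads are 22 mm wide; open, the fingers measure 114 mm over their backs; the gripper's body (76 mm by 85 mm) begins 54 mm behind the grasp point. The pads swing forward as they close: fully open they stand 13 mm farther back than shut.
Start: joints at [-1.267, 0.521, -0.036, 1.599, 0.021, 1.021, -0.113], TCP at [0.228, 0.582, 0.248] pointing down, gripper open.
Joint ranges: [-2.91, 2.91], [-0.3, 2.13], [-1.5, 1.42], [0.17, 2.43], [-1.26, 4.41], [0.16, 1.93], [-2.52, 2.52]. Speed limits (rad/s): [1.89, 1.89, 2.39, 2.39, 3.01, 3.01, 3.01].

### API

Orientations are given as [roll, pitch, yaw] about the fixed x, y, z axes, in that order (R = Rz(yaw) Ry(pitch) Rx(roll)).
In Python, from workcell import telemetry, cams, job, bot gives the robot as it stands.
- The arm moves only by the tool arm_command, never from a script. Its argument "deltas" is a list of rows, each a list of 7 numbers: the opening, from -1 (shut) to 1 (fully open), so that 0 is half open, then the shift along the tool's x, y, z normalised to -1 to 1, where 1 is 150 mm, then the turn, a rotation vector about the tool's x, y, z normalised to -1 to 1, where 1 is 45 degrees. In form: [[hand, tx, ty, tz, rx, ry, rz], ...]. A call has 1 to 8 rows; each row is the pose to reach, as a shift and turn from the pose commanded when the call began, along the tool's axes at that moment; what a row does not reach only later rows make up. A row lasts 1/8 s, in which the tool goes at most 62.5 mm and 10.7 degrees, less where a joint would pass 70% of its speed; a pose out of reach is approached as far as the arm can. A call with a number of a shift or a turn outside -1 to 1 is refused whole. A call with a gripper value outside its range is refused whole. The fingers move at their own pace and stop on an object; "newtons" is the grip in N (left out, the last holds). Time passes only in rows, so rows that repeat a pose let the fingers close. It gives the time, the measured TCP pose, the force and the opening at its end, in the units of the state.
- telemetry.observe(): the state, without advancing time (a new reading comes with each control period).
- cams.grab_frame(name): name is "scene" or "top"; returns the picture (384x512x3 uint8, blue, green, red); there is no depth.
- cams.get_calibration(name): a dict with "fx", "fy", "cx", "cy" (pixels), "R" (3x3) and "t" (3): a world point X has camera coordinates R X + t. Camera axes: x right, y down, z forward; pixel columns grow to the right and rows downward; lengths in m; the calibration is good to about 2 mm. A picture is of the moment at which its call begins. get_calibration takes no time and is no camera call.
- job.job_done(): hands the job in, once; it reports no verdict.
The state is a dict: "clock": time; "qpos": joint angles; "qd": joint speeds; "joint_efforts": joint torques, N m; "position": TCP position; "tool_rot": TCP orientation; "force": force on the tool from outside, world axes, zero at the start; "moment": the same for the moment, N m; "grip_width": finger opening in m.
Only numpy, scipy, OpenCV 4.12 (cv2) and the standard library are available. Lean on these libraries where they do the work, as an engineer would, in place of code of your own. Each camera call takes 0.05 s, during which the arm holds its last target.

## Working session

There is one attempt and no reset: what is moved stays moved. The work goes in short steps, Python scripts to look and compute and a tool call to move; the robot and the scene stay as the last step left them, time stands still between calls to the robot, and variables do not carry over. Pictures are saved under pics/ and viewed, and the job is handed in when it is done.

Besides the shell and the picture viewer there is one more tool, called after "Call:" as name([rows], argument=value, ...), one row to a line, values as JSON. arm_command: Moves the arm, as the interface text tells. Its arguments: {"type":"object","properties":{"deltas":{"type":"array","items":{"type":"array","items":{"type":"number"}}},"newtons":{"type":"number"}},"required":["deltas"]}

```bash
ls; mkdir -p pics
python3 - <<'E'
from workcell import telemetry,cams,job,bot
import cv2
s=telemetry.observe();print(s);print(bot.tips_ahead, dir(bot))
for n in("scene","top"):
    c=cams.get_calibration(n);print(n,c)
    cv2.imwrite(f"pics/{n}0.png",cams.grab_frame(n))
E
```

```text
pics
{'clock': 0.0, 'qpos': array([-1.26720207,  0.52205416, -0.03633594,  1.60000468,  0.02119602,
        1.02108828, -0.11277564]), 'qd': array([ 6.53462810e-05,  7.02099439e-04,  2.38900763e-05, -6.81030604e-04,
       -1.36291648e-03,  8.39900467e-04,  4.21388992e-04]), 'joint_efforts': array([-2.86454509e-03, -9.27074790e+01,  1.97833881e+00, -3.69939816e+01,
        1.76752056e-02,  8.22538947e-03,  4.99591476e-05]), 'position': array([0.22812998, 0.58153487, 0.24770179]), 'tool_rot': array([-3.14042545e+00,  7.55207636e-05,  2.76781809e+00]), 'force': array([ 0.63298793, -0.58711479,  0.03904633]), 'moment': array([-0.03923064,  0.05975507, -0.02804741]), 'grip_width': 0.08532438136985784}
0.017 ['IKError', '__class__', '__delattr__', '__dict__', '__dir__', '__doc__', '__eq__', '__format__', '__ge__', '__getattribute__', '__getstate__', '__gt__', '__hash__', '__init__', '__init_subclass__', '__le__', '__lt__', '__module__', '__ne__', '__new__', '__reduce__', '__reduce_ex__', '__repr__', '__setattr__', '__sizeof__', '__str__', '__subclasshook__', '__weakref__', 'tips_ahead']
scene {'fx': 349.8265385301967, 'fy': 349.8265385301967, 'cx': 258.7694435595711, 'cy': 196.53087384818033, 'R': array([[ 0.77557518,  0.63095737, -0.0193892 ],
       [ 0.45688869, -0.58227404, -0.67246536],
       [-0.4355868 ,  0.51268874, -0.73987458]]), 't': array([-0.44415376, -0.22659523,  1.31796393])}
top {'fx': 365.92117817357354, 'fy': 365.92117817357354, 'cx': 256.84326701235744, 'cy': 188.13483570186676, 'R': array([[-0.07440275, -0.99721899,  0.00430319],
       [-0.9749747 ,  0.07183522, -0.21039018],
       [ 0.20949596, -0.01984911, -0.97760803]]), 't': array([0.01498193, 0.583555  , 1.2631637 ])}
```

View pics/scene0.png

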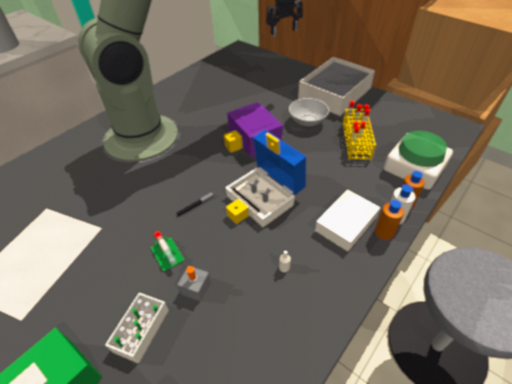

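View pics/top0.png

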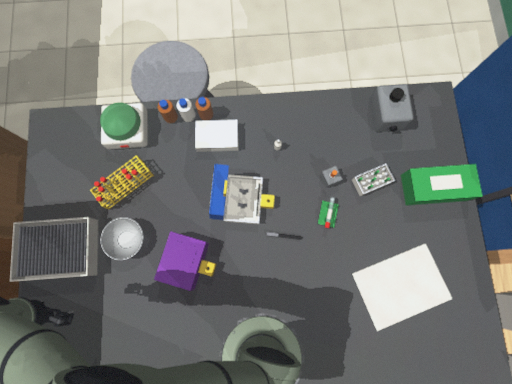

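Candidates: 
- Tube: red-capped tube on the green rest at top(328,213), scene(163,250). Red items also appear on the yellow rack at top(122,182), which isn't it.
- Case: white with blue lid at top(240,198). The purple one at top(182,262) is the decoy.
- Pin: orange head on the grey block at top(333,175). Orange bottles at top(167,110) and (203,108) aren't it.

Next, close crops.

```bash
cat > h.py <<'E'
import numpy as np,cv2
from workcell import telemetry,cams,job,bot
from scipy.spatial.transform import Rotation as Ro
from scipy.optimize import least_squares
C={n:cams.get_calibration(n) for n in("scene","top")}
def proj(n,X):
    c=C[n];p=np.atleast_2d(X)@c["R"].T+c["t"];return np.c_[c["fx"]*p[:,0]/p[:,2]+c["cx"],c["fy"]*p[:,1]/p[:,2]+c["cy"]]
def back(n,uv,z):
    c=C[n];d=c["R"].T@np.array([(uv[0]-c["cx"])/c["fx"],(uv[1]-c["cy"])/c["fy"],1]);o=-c["R"].T@c["t"]
    return o+d*(z-o[2])/d[2]
def tri(us,ut):
    A=[];b=[]
    for n,u in(("scene",us),("top",ut)):
        c=C[n];P=np.c_[c["R"],c["t"]]
        for k,(f,cc) in enumerate(((c["fx"],c["cx"]),(c["fy"],c["cy"]))):
            r=P[k]*f-(u[k]-cc)*P[2];A.append(r[:3]);b.append(-r[3])
    return np.linalg.lstsq(np.array(A),np.array(b),rcond=None)[0]
def crop(img,x0,y0,w,h,k,name):
    cv2.imwrite("pics/"+name,cv2.resize(img[y0:y0+h,x0:x0+w],None,fx=k,fy=k,interpolation=cv2.INTER_CUBIC))
E
python3 - <<'E'
from h import *
t=cv2.imread("pics/top0.png");s=cv2.imread("pics/scene0.png")
crop(t,200,155,80,75,8,"c1.png")
crop(t,310,160,50,75,8,"c2.png")
crop(s,215,120,100,110,5,"c3.png")
crop(s,140,220,75,85,7,"c4.png")
E
```

```text
(no output)
```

View pics/c1.png

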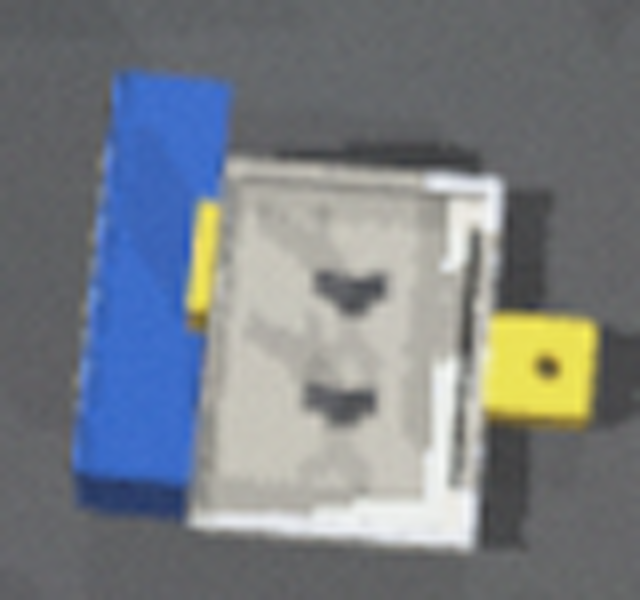

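View pics/c2.png

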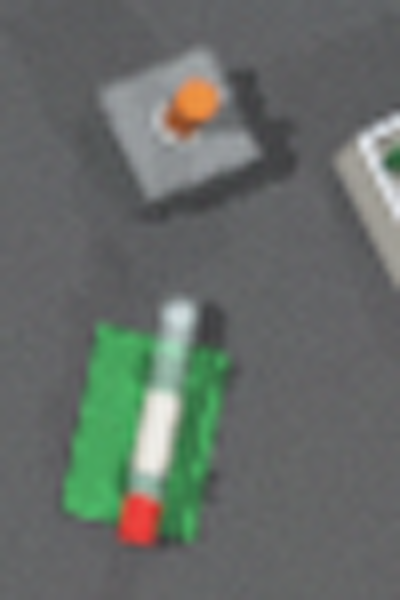

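View pics/c3.png

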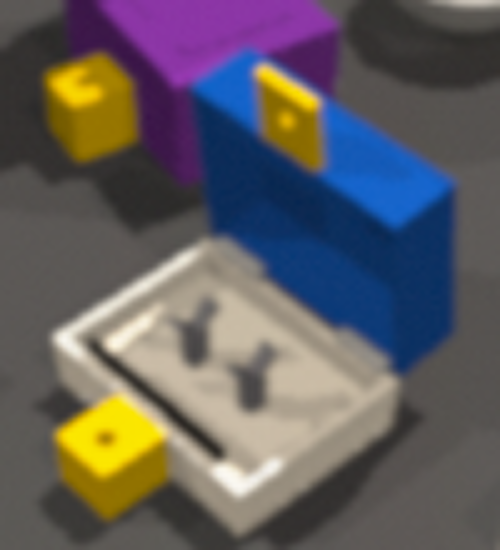

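View pics/c4.png

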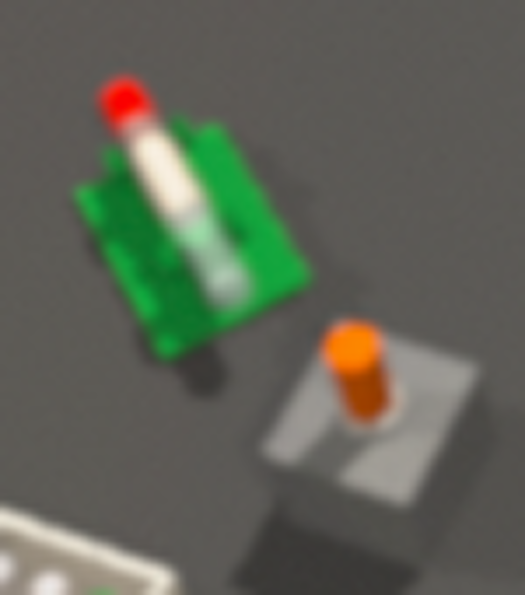

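```bash
cat > fit.py <<'E'
from h import *
def U(p,x0,y0,k): return np.array([x0+(p[0]+.5)/k-.5,y0+(p[1]+.5)/k-.5])
T1=lambda *p:("top",U(p,200,155,8)); T2=lambda *p:("top",U(p,310,160,8))
S1=lambda *p:("scene",U(p,215,120,5)); S2=lambda *p:("scene",U(p,140,220,7))
def w(q,P):
    c,s=np.cos(q[2]),np.sin(q[2]);P=np.array(P)/1000
    return np.array([q[0]+c*P[0]-s*P[1],q[1]+s*P[0]+c*P[1],P[2]])
def fit(obs,q0,show=True):
    f=lambda q:np.concatenate([proj(n,w(q,P))[0]-u for P,(n,u) in obs])
    r=least_squares(f,q0,loss="soft_l1");
    if show:
        print(r.x.round(4));print(f(r.x).reshape(-1,2).round(1).tolist())
    return r.x
case=[((-64,-85,40),T1(503,178)),((-64,85,40),T1(475,550)),((64,85,40),T1(188,525)),((-92,0,40),T1(547,367)),((-112,-22,40),T1(598,318)),((-112,22,40),T1(590,418)),
((-64,85,40),S1(55,340)),((-64,-85,40),S1(240,497)),((64,-85,40),S1(398,380)),((64,85,40),S1(215,240)),((-92,0,40),S1(105,438)),((-112,22,40),S1(57,437)),((-112,-22,40),S1(108,483)),((-64,-22,40),S1(168,455)),((-64,22,40),S1(115,397))]
rest=[((31,-45,6),T2(98,325)),((-31,-45,6),T2(228,352)),((-31,45,6),T2(195,540)),((31,45,6),T2(65,512)),
((0,56,34),T2(139,540)),((0,-60,34),T2(180,305)),((0,-60,34),S2(232,292)),((0,56,34),S2(122,95)),((-31,45,6),S2(78,190)),((-31,-45,6),S2(165,357)),((31,-45,6),S2(312,275)),((31,45,6),S2(218,125))]
block=[((0,0,93),T2(194,100)),((28,28,50),T2(205,48)),((28,-28,50),T2(262,158)),((-28,-28,50),T2(152,203)),((-28,28,50),T2(100,95)),((0,0,93),S2(353,345)),((0,0,50),S2(370,413))]
if __name__=="__main__":
    fit(case,[.6,.1,1.5]);
    for y0 in(-3.0,0,1.6,-1.6): print(y0);fit(rest,[.5,-.2,y0])
    fit(block,[.6,-.2,.4])
E
python3 fit.py
```

```text
[0.5549 0.0248 1.4189]
[[-0.3, -0.0], [-0.3, -0.9], [0.2, -0.6], [0.1, -0.6], [-0.4, 0.1], [-0.3, -0.6], [-0.5, -0.1], [-0.0, 0.2], [-0.1, 0.6], [-1.5, 0.3], [0.1, 0.4], [-0.3, -0.0], [-0.9, -0.7], [-0.2, -3.8], [0.7, -0.4]]
-3.0
[ 0.4793 -0.285  -5.014 ]
[[-0.1, -0.1], [-0.1, 0.2], [-0.4, 0.1], [-0.6, -0.2], [-0.7, 0.3], [-0.0, -1.0], [1.0, 1.8], [-0.6, -0.0], [-0.9, 0.1], [-0.5, -0.1], [-0.1, 0.2], [-0.3, -0.9]]
0
[ 0.4793 -0.285   1.2692]
[[-0.1, -0.1], [-0.1, 0.2], [-0.4, 0.1], [-0.6, -0.2], [-0.7, 0.3], [-0.0, -1.0], [1.0, 1.8], [-0.6, -0.0], [-0.9, 0.1], [-0.5, -0.1], [-0.1, 0.2], [-0.3, -0.9]]
1.6
[ 0.4793 -0.285   1.2692]
[[-0.1, -0.1], [-0.1, 0.2], [-0.4, 0.1], [-0.6, -0.2], [-0.7, 0.3], [-0.0, -1.0], [1.0, 1.8], [-0.6, -0.0], [-0.9, 0.1], [-0.5, -0.1], [-0.1, 0.2], [-0.3, -0.9]]
-1.6
[ 0.4793 -0.285   1.2692]
[[-0.1, -0.1], [-0.1, 0.2], [-0.4, 0.1], [-0.6, -0.2], [-0.7, 0.3], [-0.0, -1.0], [1.0, 1.8], [-0.6, -0.0], [-0.9, 0.1], [-0.5, -0.1], [-0.1, 0.2], [-0.3, -0.9]]
[ 0.6145 -0.3076 -1.231 ]
[[0.4, 0.0], [0.0, -0.2], [-0.4, -0.5], [-0.3, -0.1], [-0.4, -0.2], [-0.6, 0.2], [-0.1, -0.4]]
```

```bash
cat > lid.py <<'E'
from fit import *
case=[o for i,o in enumerate(case) if i!=13]
q=fit(case,[.6,.1,1.5],False);print(q.round(4))
def L(a,u,n,y): return (66-u*np.cos(a)+n*np.sin(a),y,42+u*np.sin(a)+n*np.cos(a))
obs=[((130,49,-85),T1(116,72)),((130,0,-85),T1(230,82)),((130,0,85),T1(190,485)),((130,49,85),T1(78,470)),((158,4,0),S1(287,120)),((130,49,85),S1(250,50)),((130,0,85),S1(193,90)),((130,49,-85),S1(455,185)),((130,0,-85),S1(402,225))]
f=lambda a:np.concatenate([proj(n,w(q,L(a[0],*P)))[0]-u for P,(n,u) in obs])
r=least_squares(f,[1.6],loss="soft_l1");print(r.x,f(r.x).reshape(-1,2).round(1).tolist())
for nm,P in dict(cradle=(0,0,60),hole=(-92,0,40),hinge=(66,0,42)).items(): print(nm,w(q,P).round(4))
a=r.x[0]
for nm,P in dict(face=(65,49,0),topface=(130,49,0),tabend=(178,8,0),topin=(130,0,0)).items(): print(nm,w(q,L(a,*P)).round(4),np.round(L(a,*P),1))
E
python3 lid.py
```

```text
[0.5546 0.025  1.4193]
[1.4610266] [[-0.3, -0.2], [0.1, 0.1], [0.2, -0.2], [-0.8, 0.2], [0.2, -0.9], [-0.6, -1.0], [-1.3, -0.6], [0.5, -0.7], [-1.4, 1.0]]
cradle [0.5546 0.025  0.06  ]
hole [ 0.5408 -0.0659  0.04  ]
hinge [0.5646 0.0903 0.042 ]
face [0.5709 0.1314 0.112 ] [107.6   0.  112. ]
topface [0.5698 0.1243 0.1766] [100.5   0.  176.6]
tabend [0.5628 0.0788 0.2198] [ 54.5   0.  219.8]
topin [0.5624 0.0762 0.1712] [ 51.8   0.  171.2]
```

```bash
cat > plan.py <<'E'
from h import *
# target: x y z yaw [tilt about world axis given: tool's upper body leans along dir angle]
def plan(p,yaw=None,tilt=0,lean=0,s=None):
    s=s or telemetry.observe()
    R0=Ro.from_euler("xyz",s["tool_rot"])
    if yaw is None: R1=R0
    else:
        R1=Ro.from_euler("xyz",[np.pi,0,yaw])
        ax=np.array([-np.sin(lean),np.cos(lean),0]) # rotating +z about ax moves it toward lean
        R1=Ro.from_rotvec(ax*tilt)*R1
    d=R0.inv().apply(np.array(p)-s["position"])/.15
    r=(R0.inv()*R1).as_rotvec()/(np.pi/4)
    print("shift",d.round(3),"rot",r.round(3),"| t",round(s["clock"],2),"pos",s["position"].round(4),"rpy",s["tool_rot"].round(3),"q",s["qpos"].round(2),"F",s["force"].round(1),"g",round(s["grip_width"],4))
E
python3 - <<'E'
from plan import *
plan([.45,.2,.30],2.8)
E
```

```text
shift [-2.306 -1.828 -0.346] rot [-0.001  0.    -0.041] | t 0.1 pos [0.2282 0.5816 0.2478] rpy [-3.141  0.     2.768] q [-1.27  0.52 -0.04  1.6   0.02  1.02 -0.11] F [ 0.   0.1 -0.3] g 0.0852
```

Call:
arm_command([
  [1, -0.77, -0.61, -0.12, 0, 0, 0],
  [1, -0.77, -0.61, -0.12, 0, 0, 0],
  [1, -0.77, -0.61, -0.12, 0, 0, 0],
])

```text
clock: 0.48
position: [0.3044, 0.4514, 0.2667]
tool_rot: [-3.141, 0.001, 2.764]
force: [0.5, 1.8, 0.5]
grip_width: 0.0855
```

Call:
arm_command([
  [1, -0.77, -0.61, -0.12, 0, 0, 0],
  [1, -0.77, -0.61, -0.12, 0, 0, 0],
  [1, -0.77, -0.61, -0.12, 0, 0, 0],
])

```text
clock: 0.85
position: [0.3781, 0.3239, 0.2847]
tool_rot: [-3.141, 0.001, 2.764]
force: [-0.2, 0.3, -0.7]
grip_width: 0.0852
```

Call:
arm_command([
  [1, -0.77, -0.61, -0.12, 0, 0, 0],
  [1, -0.77, -0.61, -0.12, 0, 0, 0],
  [1, -0.77, -0.61, -0.12, 0, 0, 0],
])

```text
clock: 1.23
position: [0.4519, 0.1965, 0.3027]
tool_rot: [-3.141, 0.001, 2.764]
force: [-0.5, 1.0, -0.1]
grip_width: 0.0855
```

Run:
```python
from plan import *
plan([.45,.2,.30],2.8)
plan([.4793,-.285,.16],2.840)
```

```text
shift [0.021 0.017 0.018] rot [-0.     0.001 -0.046] | t 1.23 pos [0.4519 0.1965 0.3027] rpy [-3.141e+00  1.000e-03  2.764e+00] q [-0.62  0.25  0.11  1.88 -0.03  1.02  0.7 ] F [-0.5  1.  -0.1] g 0.0855
shift [-1.353 -2.916  0.953] rot [-0.     0.001 -0.097] | t 1.23 pos [0.4519 0.1965 0.3027] rpy [-3.141e+00  1.000e-03  2.764e+00] q [-0.62  0.25  0.11  1.88 -0.03  1.02  0.7 ] F [-0.5  1.  -0.1] g 0.0855
```

Call:
arm_command([
  [1, -0.45, -0.97, 0.1, 0, 0, 0],
  [1, -0.45, -0.97, 0.1, 0, 0, 0],
  [1, -0.45, -0.97, 0.1, 0, 0, 0],
])

```text
clock: 1.6
position: [0.4599, 0.0367, 0.2871]
tool_rot: [-3.141, -0.0, 2.765]
force: [1.2, 1.1, 0.6]
grip_width: 0.0852
```

Call:
arm_command([
  [1, -0.45, -0.97, 0.4, 0, 0, 0],
  [1, -0.45, -0.97, 0.4, 0, 0, 0],
  [1, -0.45, -0.97, 0.4, 0, 0, 0],
])

```text
clock: 1.98
position: [0.4694, -0.1228, 0.2264]
tool_rot: [-3.141, -0.0, 2.767]
force: [1.9, 1.7, 0.2]
grip_width: 0.0855
```

Call:
arm_command([
  [1, -0.45, -0.97, 0.45, 0, 0, -0.1],
  [1, -0.45, -0.97, 0.45, 0, 0, -0.1],
  [1, -0.45, -0.97, 0.45, 0, 0, -0.1],
  [1, -0.45, -0.97, 0.45, 0, 0, -0.1],
])

```text
clock: 2.48
position: [0.478, -0.2837, 0.1581]
tool_rot: [-3.14, -0.003, 2.842]
force: [-0.9, 1.5, 0.6]
grip_width: 0.0853
```

Run:
```python
from plan import *
for n in("scene","top"): cv2.imwrite(f"pics/{n}1.png",cams.grab_frame(n))
t=cv2.imread("pics/top1.png");s=cv2.imread("pics/scene1.png")
crop(t,280,150,100,100,6,"d1.png");crop(s,110,180,120,130,4,"d2.png")
cv2.imwrite("pics/d.png",np.hstack([cv2.resize(cv2.imread("pics/d1.png"),(400,400)),cv2.resize(cv2.imread("pics/d2.png"),(369,400))]))
plan([.4793,-.285,.032],2.840)
```

```text
shift [-0.01  -0.029  0.849] rot [ 0.    -0.001  0.007] | t 2.58 pos [ 0.4793 -0.2804  0.1594] rpy [ 3.141e+00 -1.000e-03  2.846e+00] q [ 0.24  0.54  0.25  1.88 -0.19  0.75  1.87] F [-0.3  1.2 -0. ] g 0.0856
```

View pics/d.png

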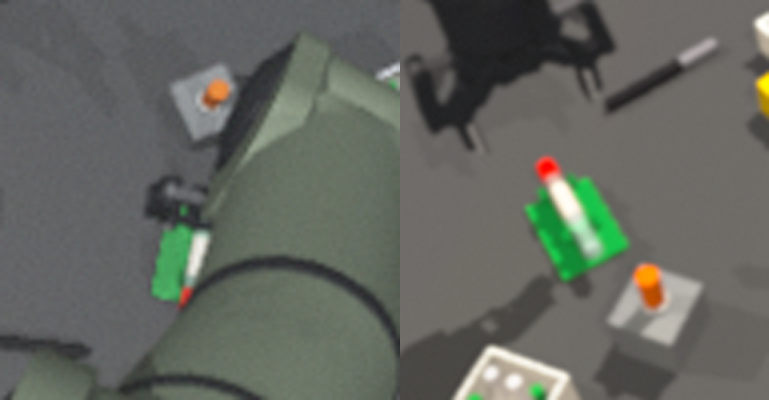

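Run:
```python
from plan import *
s=telemetry.observe();R=Ro.from_euler("xyz",s["tool_rot"])
for y in(.0427,-.0427):
    X=s["position"]+R.apply([0,y,0.004])
    t=proj("top",X)[0];c=proj("scene",X)[0]
    print(X.round(3),"top crop",((t-[280,150])*4).round(),"scene crop",((c-[110,180])*369/120+[400,0]).round())
```

```text
[ 0.492 -0.24   0.155] top crop [169. 218.] scene crop [588.  92.]
[ 0.467 -0.321  0.155] top crop [270. 240.] scene crop [487. 140.]
```

Call:
arm_command([
  [1, -0.01, -0.03, 0.35, 0, 0, 0],
  [1, -0.01, -0.03, 0.65, 0, 0, 0],
  [1, -0.01, -0.03, 0.85, 0, 0, 0],
  [1, -0.01, -0.03, 0.85, 0, 0, 0],
  [1, -0.01, -0.03, 0.85, 0, 0, 0],
])

```text
clock: 3.2
position: [0.4806, -0.285, 0.0338]
tool_rot: [-3.142, 0.001, 2.847]
force: [-0.4, 0.2, 0.3]
grip_width: 0.0854
```

Run:
```python
from plan import *
plan([.4793,-.285,.032],2.840)
```

```text
shift [ 0.009 -0.003  0.012] rot [-0.     0.002  0.009] | t 3.2 pos [ 0.4806 -0.285   0.0338] rpy [-3.142e+00  1.000e-03  2.847e+00] q [ 0.31  0.75  0.17  1.92 -0.25  0.5   1.93] F [-0.4  0.2  0.3] g 0.0854
```

Call:
arm_command([
  [-0.3, 0.01, 0, 0.01, 0, 0, 0],
  [-1, 0.01, 0, 0.01, 0, 0, 0],
  [-1, 0.01, 0, 0.01, 0, 0, 0],
  [-1, 0.01, 0, 0.01, 0, 0, 0],
  [-1, 0.01, 0, 0.01, 0, 0, 0],
  [-1, 0.01, 0, 0.01, 0, 0, 0],
], newtons=25)

```text
clock: 3.95
position: [0.4784, -0.2851, 0.031]
tool_rot: [-3.141, 0.0, 2.846]
force: [-1.0, -1.0, 5.7]
grip_width: 0.0154
```

Call:
arm_command([
  [-1, 0, 0, -0.2, 0, 0, 0],
  [-1, 0, 0, -0.6, 0, 0, 0],
  [-1, 0, 0, -1, 0, 0, 0],
  [-1, 0, 0, -1, 0, 0, 0],
])

```text
clock: 4.45
position: [0.48, -0.2857, 0.1848]
tool_rot: [-3.141, 0.006, 2.846]
force: [0.0, 0.3, -1.0]
grip_width: 0.0148
```

Run:
```python
from plan import *
for n in("scene","top"): cv2.imwrite(f"pics/{n}2.png",cams.grab_frame(n))
s=cv2.imread("pics/scene2.png")
crop(s,110,130,150,150,5,"e.png")
print(tuple(proj("scene",telemetry.observe()["position"])[0]))
lean=1.4193+np.pi
plan([.5546,.025,.20],2.990,.2,lean)
```

```text
(np.float64(150.78056892376554), np.float64(211.70742674467948))
shift [ 0.114  2.122 -0.126] rot [-0.254  0.019 -0.182] | t 4.55 pos [ 0.4784 -0.2846  0.181 ] rpy [3.141e+00 1.000e-03 2.847e+00] q [ 0.24  0.51  0.27  1.86 -0.18  0.79  1.87] F [-1.1  0.1 -1.3] g 0.0151
```

View pics/e.png

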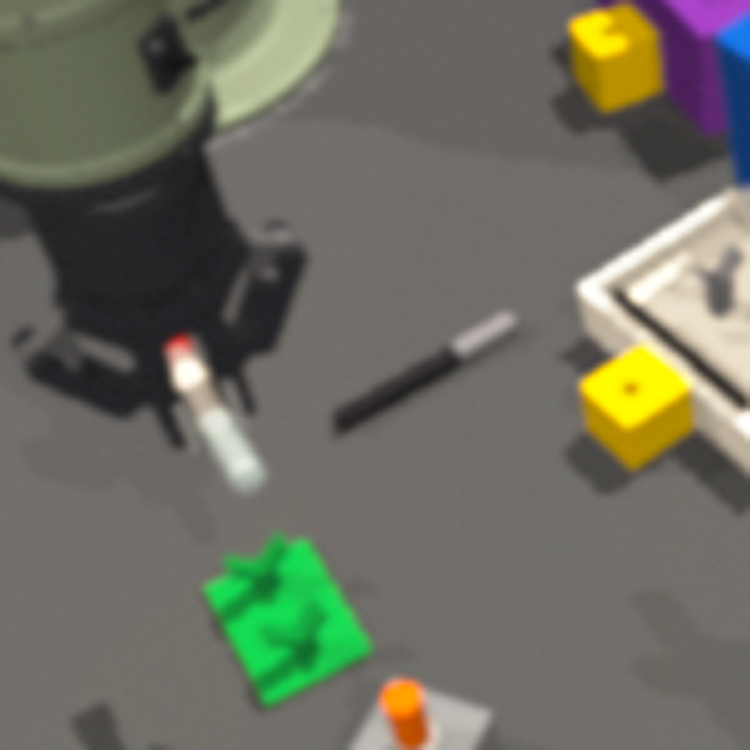

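Run:
```python
from plan import *
s=telemetry.observe();R=Ro.from_euler("xyz",s["tool_rot"])
for y in(.056,-.060):
    X=s["position"]+R.apply([y,0,-0.003])
    print(X.round(3),((proj("scene",X)[0]-[110,130]+.5)*5-.5).round(), proj("top",X)[0].round())
```

```text
[ 0.425 -0.268  0.184] [161. 335.] [335. 223.]
[ 0.536 -0.302  0.184] [255. 490.] [341. 188.]
```

Call:
arm_command([
  [-1, 0.04, 0.3, -0.05, 0, 0, 0],
  [-1, 0.04, 0.6, -0.05, 0, 0, 0],
  [-1, 0.04, 0.8, -0.05, 0, 0, 0],
])

```text
clock: 4.92
position: [0.5073, -0.166, 0.1868]
tool_rot: [3.141, -0.003, 2.848]
force: [-0.1, 0.0, -0.9]
grip_width: 0.015
```

Call:
arm_command([
  [-1, 0.04, 0.3, -0.05, -0.13, 0, -0.09],
  [-1, 0.04, 0.6, -0.05, -0.25, 0.02, -0.18],
  [-1, 0.04, 0.8, -0.05, -0.25, 0.02, -0.18],
  [-1, 0.04, 0.8, -0.05, -0.25, 0.02, -0.18],
])

```text
clock: 5.42
position: [0.5364, -0.0497, 0.1942]
tool_rot: [2.944, -0.004, 2.991]
force: [-1.3, -0.5, -0.8]
grip_width: 0.015
```

Run:
```python
from plan import *
lean=1.4193+np.pi
plan([.5546,.0255,.12],2.990,.2,lean)
plan([.5546,.0255,.06],2.990,.2,lean)
```

```text
shift [-0.047  0.407  0.586] rot [-0.003 -0.006  0.   ] | t 5.42 pos [ 0.5364 -0.0497  0.1942] rpy [ 2.944 -0.004  2.991] q [ 0.03  0.47  0.09  1.89 -0.33  0.81  1.76] F [-1.3 -0.5 -0.8] g 0.015
shift [-0.049  0.328  0.978] rot [-0.003 -0.006  0.   ] | t 5.42 pos [ 0.5364 -0.0497  0.1942] rpy [ 2.944 -0.004  2.991] q [ 0.03  0.47  0.09  1.89 -0.33  0.81  1.76] F [-1.3 -0.5 -0.8] g 0.015
```

Call:
arm_command([
  [-1, -0.03, 0.3, 0.2, 0, 0, 0],
  [-1, -0.05, 0.41, 0.58, 0, 0, 0],
  [-1, -0.05, 0.41, 0.58, 0, 0, 0],
  [-1, -0.05, 0.41, 0.58, 0, 0, 0],
])

```text
clock: 5.92
position: [0.5555, 0.0223, 0.1223]
tool_rot: [2.946, -0.003, 2.987]
force: [-0.2, -0.4, 1.1]
grip_width: 0.0148
```

Run:
```python
from plan import *
for n in("scene","top"): cv2.imwrite(f"pics/{n}3.png",cams.grab_frame(n))
s=cv2.imread("pics/scene3.png");t=cv2.imread("pics/top3.png")
crop(s,200,110,120,120,5,"f1.png");crop(t,190,145,110,110,5,"f2.png")
a,b=[cv2.resize(cv2.imread(f"pics/f{i}.png"),(400,400)) for i in(1,2)]
cv2.imwrite("pics/f.png",np.hstack([a,b]))
lean=1.4193+np.pi
plan([.5546,.0255,.070],2.990,.2,lean)
plan([.5546,.0255,.058],2.990,.2,lean)
```

```text
shift [ 0.014 -0.049  0.353] rot [-0.005  0.    -0.004] | t 6.03 pos [0.5562 0.0221 0.1233] rpy [ 2.945e+00 -1.000e-03  2.987e+00] q [-0.08  0.58  0.05  1.91 -0.37  0.64  1.68] F [ 0.4 -0.1  0.3] g 0.0152
shift [ 0.014 -0.065  0.431] rot [-0.005  0.    -0.004] | t 6.03 pos [0.5562 0.0221 0.1233] rpy [ 2.945e+00 -1.000e-03  2.987e+00] q [-0.08  0.58  0.05  1.91 -0.37  0.64  1.68] F [ 0.4 -0.1  0.3] g 0.0152
```

View pics/f.png

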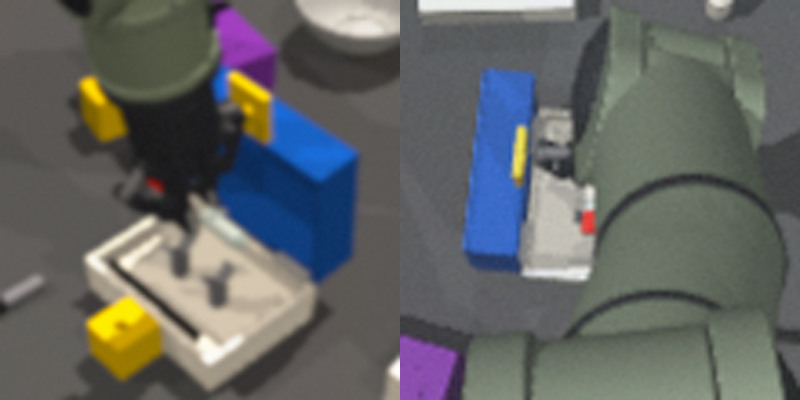

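Call:
arm_command([
  [-1, 0.01, -0.02, 0.15, 0, 0, 0],
  [-1, 0.01, -0.05, 0.28, 0, 0, 0],
  [-1, 0.01, -0.05, 0.35, 0, 0, 0],
  [-1, 0.01, -0.05, 0.35, 0, 0, 0],
])

```text
clock: 6.52
position: [0.5547, 0.0264, 0.0697]
tool_rot: [2.945, -0.002, 2.988]
force: [0.1, 0.4, -0.6]
grip_width: 0.0149
```

Run:
```python
from plan import *
lean=1.4193+np.pi
s=cams.grab_frame("scene");crop(s,200,110,120,120,5,"g1.png")
plan([.5546,.0255,.058],2.990,.2,lean)
```

```text
shift [ 0.002 -0.022  0.078] rot [-0.004 -0.001 -0.003] | t 6.58 pos [0.555  0.0264 0.0701] rpy [ 2.945e+00 -1.000e-03  2.988e+00] q [-0.06  0.67  0.01  1.94 -0.4   0.54  1.72] F [-0.2  0.8 -0.1] g 0.0152
```

View pics/g1.png

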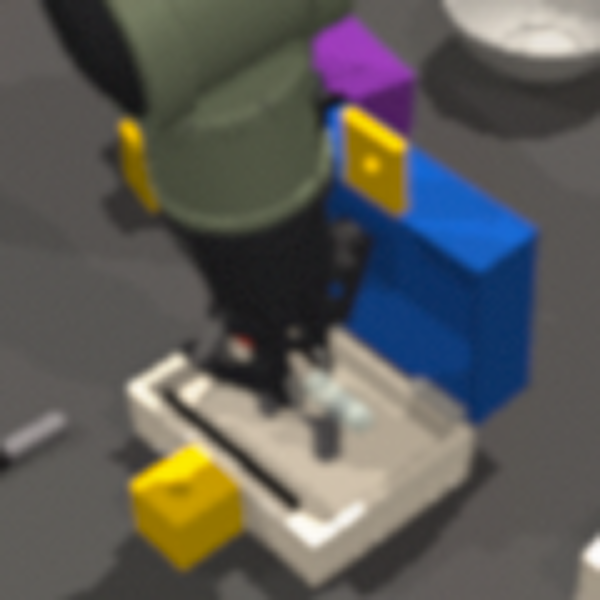

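Call:
arm_command([
  [-1, 0, -0.01, 0.02, 0, 0, 0],
  [-1, 0, -0.01, 0.04, 0, 0, 0],
  [-1, 0, -0.02, 0.055, 0, 0, 0],
  [-1, 0, -0.02, 0.07, 0, 0, 0],
  [-1, 0, -0.02, 0.07, 0, 0, 0],
])

```text
clock: 7.2
position: [0.5545, 0.0258, 0.0585]
tool_rot: [2.945, -0.002, 2.988]
force: [0.7, 0.5, -0.0]
grip_width: 0.0148
```

Call:
arm_command([
  [-1, 0, 0, 0.01, 0, 0, 0],
  [-1, 0, 0, 0.01, 0, 0, 0],
])

```text
clock: 7.45
position: [0.5547, 0.026, 0.0574]
tool_rot: [2.945, -0.002, 2.988]
force: [-0.1, -0.4, 3.9]
grip_width: 0.0148
```

Run:
```python
from plan import *
lean=1.4193+np.pi
s=cams.grab_frame("scene");crop(s,200,110,120,120,5,"g2.png")
plan([.5546,.0255,.057],2.990,.2,lean)
```

```text
shift [-0.    -0.004  0.002] rot [-0.004 -0.001 -0.003] | t 7.5 pos [0.5547 0.026  0.0573] rpy [ 2.945e+00 -1.000e-03  2.988e+00] q [-0.05  0.69  0.    1.94 -0.41  0.51  1.73] F [-0.6 -0.2  4.3] g 0.015
```

View pics/g2.png

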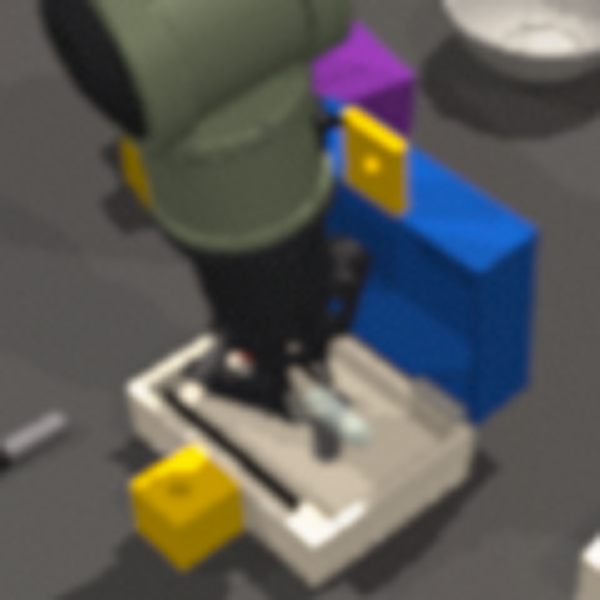

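Call:
arm_command([
  [-0.5, 0, 0, 0, 0, 0, 0],
  [-0.4, 0, 0, 0, 0, 0, 0],
  [-0.2, 0, 0, 0, 0, 0, 0],
  [0, 0, 0, 0, 0, 0, 0],
  [0, 0, 0, 0, 0, 0, 0],
])

```text
clock: 8.12
position: [0.5546, 0.0261, 0.0572]
tool_rot: [2.945, -0.002, 2.988]
force: [0.2, -0.1, 0.4]
grip_width: 0.0428
```

Call:
arm_command([
  [0, 0, 0, -0.25, 0, 0, 0],
  [0, 0, 0, -0.6, 0, 0, 0],
  [0, 0, -0.3, -0.95, 0, 0, 0],
  [0, 0, -0.8, -0.95, 0, 0, 0],
  [0, 0, -0.8, -0.95, 0, 0, 0],
])

```text
clock: 8.75
position: [0.5317, -0.1217, 0.1736]
tool_rot: [2.946, -0.001, 2.984]
force: [0.2, 1.0, 0.2]
grip_width: 0.0425
```

Run:
```python
from plan import *
s=cams.grab_frame("scene");t=cams.grab_frame("top")
crop(s,200,110,120,120,5,"f1.png");crop(t,190,145,110,110,5,"f2.png")
a,b=[cv2.resize(cv2.imread(f"pics/f{i}.png"),(400,400)) for i in(1,2)]
cv2.imwrite("pics/k.png",np.hstack([a,b]))
plan([.55,-.1,.3],2.99)
```

```text
shift [-0.096  0.311 -0.801] rot [ 0.25  -0.002 -0.006] | t 8.85 pos [ 0.532  -0.1197  0.1731] rpy [ 2.945e+00 -2.000e-03  2.985e+00] q [ 0.15  0.51  0.1   1.87 -0.34  0.81  1.89] F [ 0.7  0.9 -0.8] g 0.0427
```

View pics/k.png

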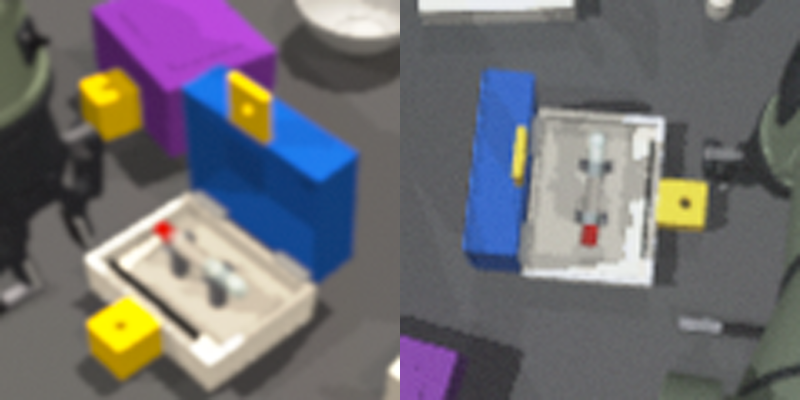

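Run:
```python
from plan import *
plan([.532,-.12,.31],2.99)
```

```text
shift [ 0.002  0.176 -0.895] rot [ 0.25  -0.002 -0.006] | t 8.85 pos [ 0.532  -0.1197  0.1731] rpy [ 2.945e+00 -2.000e-03  2.985e+00] q [ 0.15  0.51  0.1   1.87 -0.34  0.81  1.89] F [ 0.7  0.9 -0.8] g 0.0427
```

Call:
arm_command([
  [-1, 0, 0.08, -0.4, 0.1, 0, 0],
  [-1, 0, 0.18, -0.75, 0.2, 0, 0],
  [-1, 0, 0.18, -0.9, 0.25, 0, 0],
  [-1, 0, 0.18, -0.9, 0.25, 0, 0],
], newtons=30)

```text
clock: 9.35
position: [0.5337, -0.1156, 0.3125]
tool_rot: [3.141, 0.001, 2.992]
force: [0.1, -0.0, -0.8]
grip_width: -0.0004
```

```bash
cat >> plan.py <<'E'
CQ=np.array([.5546,.025,1.4193])
def cw(x,y,z): # case frame mm -> world
    c,s=np.cos(CQ[2]),np.sin(CQ[2]);return np.array([CQ[0]+c*x/1e3-s*y/1e3,CQ[1]+s*x/1e3+c*y/1e3,z/1e3])
def cx(p):
    c,s=np.cos(CQ[2]),np.sin(CQ[2]);d=np.array(p)[:2]-CQ[:2];return np.array([c*d[0]+s*d[1],-s*d[0]+c*d[1],p[2]])*1e3
E
python3 - <<'E'
from plan import *
plan(cw(155,0,310),2.99)
E
```

```text
shift [1.000e-03 1.981e+00 1.900e-02] rot [0.001 0.001 0.002] | t 9.35 pos [ 0.5337 -0.1156  0.3125] rpy [3.141e+00 1.000e-03 2.992e+00] q [-0.07  0.34  0.23  1.74 -0.09  1.07  1.61] F [ 0.1 -0.  -0.8] g -0.0004
```

Tool y now equals the case's +x. Next: cross over the lid, then descend behind it.

Call:
arm_command([
  [-1, 0, 0.4, 0, 0, 0, 0],
  [-1, 0, 0.8, 0, 0, 0, 0],
  [-1, 0, 1, 0, 0, 0, 0],
])

```text
clock: 9.72
position: [0.5553, 0.0348, 0.3098]
tool_rot: [3.14, -0.004, 2.992]
force: [-0.0, -0.0, -0.3]
grip_width: -0.0001
```

Call:
arm_command([
  [-1, 0, 0.4, 0, 0, 0, 0],
  [-1, 0, 0.8, 0, 0, 0, 0],
  [-1, 0, 1, 0, 0, 0, 0],
  [-1, 0, 1, 0, 0, 0, 0],
])

```text
clock: 10.22
position: [0.5777, 0.1821, 0.3094]
tool_rot: [3.141, -0.005, 2.993]
force: [0.2, -0.6, -0.4]
grip_width: 0.0003
```

Run:
```python
from plan import *
print(cx(telemetry.observe()["position"]))
plan(cw(155,0,174),2.99)
```

```text
[158.73521923   0.91520384 309.38387814]
shift [-0.01  -0.026  0.903] rot [ 0.001 -0.006  0.003] | t 10.22 pos [0.5777 0.1821 0.3094] rpy [ 3.141 -0.005  2.993] q [-0.49  0.44  0.13  1.58 -0.06  1.13  1.08] F [ 0.2 -0.6 -0.4] g 0.0003
```

Call:
arm_command([
  [-1, 0, -0.02, 0.4, 0, 0, 0],
  [-1, 0, -0.02, 0.8, 0, 0, 0],
  [-1, 0, -0.02, 0.9, 0, 0, 0],
  [-1, 0, -0.02, 0.9, 0, 0, 0],
])

```text
clock: 10.72
position: [0.578, 0.1755, 0.1765]
tool_rot: [3.142, -0.003, 2.988]
force: [0.4, 0.6, 0.4]
grip_width: 0.0001
```

Run:
```python
from plan import *
s=cams.grab_frame("scene");t=cams.grab_frame("top")
crop(s,200,90,130,130,5,"f1.png");crop(t,170,145,110,110,5,"f2.png")
a,b=[cv2.resize(cv2.imread(f"pics/f{i}.png"),(400,400)) for i in(1,2)]
cv2.imwrite("pics/l.png",np.hstack([a,b]))
print(cx(telemetry.observe()["position"]))
for p in((112,174),(82,179),(46,176),(14,161),(-2,151)): plan(cw(p[0],0,p[1]),2.99)
```

```text
[152.8688175   -1.29330832 178.26854683]
shift [ 0.008 -0.273  0.028] rot [ 0.002  0.001 -0.003] | t 10.82 pos [0.5789 0.1759 0.1783] rpy [3.14  0.    2.988] q [-0.47  0.57  0.11  1.73 -0.08  0.85  1.1 ] F [-0.2  0.9 -0.5] g 0.0001
shift [ 0.008 -0.472 -0.006] rot [ 0.002  0.001 -0.003] | t 10.82 pos [0.5789 0.1759 0.1783] rpy [3.14  0.    2.988] q [-0.47  0.57  0.11  1.73 -0.08  0.85  1.1 ] F [-0.2  0.9 -0.5] g 0.0001
shift [ 0.007 -0.713  0.014] rot [ 0.002  0.001 -0.003] | t 10.82 pos [0.5789 0.1759 0.1783] rpy [3.14  0.    2.988] q [-0.47  0.57  0.11  1.73 -0.08  0.85  1.1 ] F [-0.2  0.9 -0.5] g 0.0001
shift [ 0.007 -0.926  0.114] rot [ 0.002  0.001 -0.003] | t 10.82 pos [0.5789 0.1759 0.1783] rpy [3.14  0.    2.988] q [-0.47  0.57  0.11  1.73 -0.08  0.85  1.1 ] F [-0.2  0.9 -0.5] g 0.0001
shift [ 0.006 -1.033  0.18 ] rot [ 0.002  0.001 -0.003] | t 10.82 pos [0.5789 0.1759 0.1783] rpy [3.14  0.    2.988] q [-0.47  0.57  0.11  1.73 -0.08  0.85  1.1 ] F [-0.2  0.9 -0.5] g 0.0001
```

View pics/l.png

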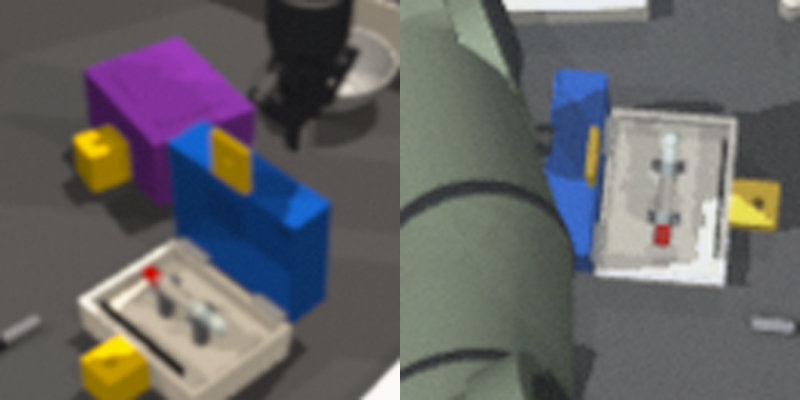

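Call:
arm_command([
  [-1, 0, -0.15, 0.02, 0, 0, 0],
  [-1, 0, -0.22, 0.02, 0, 0, 0],
  [-1, 0, -0.28, 0.02, 0, 0, 0],
  [-1, 0, -0.34, 0.01, 0, 0, 0],
  [-1, 0, -0.41, 0, 0, 0, 0],
  [-1, 0, -0.47, 0, 0, 0, 0],
])

```text
clock: 11.58
position: [0.5671, 0.1054, 0.1764]
tool_rot: [3.141, -0.002, 2.988]
force: [1.1, 1.5, 2.5]
grip_width: -0.0003
```

Run:
```python
from plan import *
s=cams.grab_frame("scene")
crop(s,200,90,130,130,4,"l2.png")
print(cx(telemetry.observe()["position"]),telemetry.observe()["force"])
for p in((46,176),(14,161),(-2,151)): plan(cw(p[0],0,p[1]),2.99)
```

```text
[ 80.1017779   -0.26851809 176.3139276 ] [ 0.57342735 -0.96504252  0.82517767]
shift [ 0.001 -0.227  0.002] rot [-0.    -0.002 -0.004] | t 11.62 pos [0.567  0.1041 0.1763] rpy [-3.141e+00 -2.000e-03  2.987e+00] q [-0.37  0.54  0.11  1.8  -0.08  0.81  1.21] F [ 0.6 -1.   0.8] g -0.0
shift [ 0.    -0.441  0.102] rot [-0.    -0.002 -0.004] | t 11.62 pos [0.567  0.1041 0.1763] rpy [-3.141e+00 -2.000e-03  2.987e+00] q [-0.37  0.54  0.11  1.8  -0.08  0.81  1.21] F [ 0.6 -1.   0.8] g -0.0
shift [-0.    -0.547  0.169] rot [-0.    -0.002 -0.004] | t 11.62 pos [0.567  0.1041 0.1763] rpy [-3.141e+00 -2.000e-03  2.987e+00] q [-0.37  0.54  0.11  1.8  -0.08  0.81  1.21] F [ 0.6 -1.   0.8] g -0.0
```

View pics/l2.png

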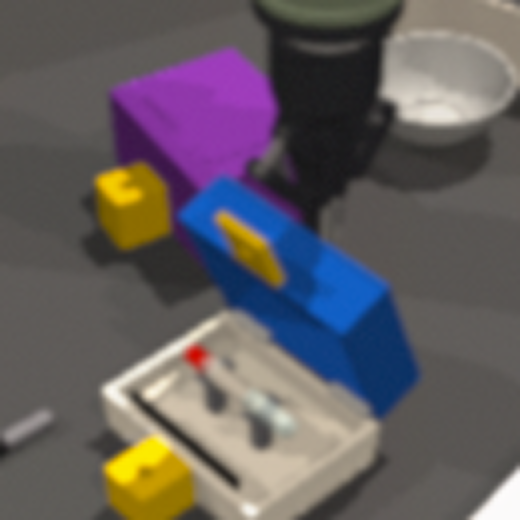

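Lid is moving as planned, tab now at crop (250,248). Continue.

Call:
arm_command([
  [-1, 0, -0.08, 0, 0, 0, 0],
  [-1, 0, -0.15, 0, 0, 0, 0],
  [-1, 0, -0.23, 0, 0, 0, 0],
  [-1, 0, -0.3, 0.03, 0, 0, 0],
  [-1, 0, -0.37, 0.06, 0, 0, 0],
  [-1, 0, -0.44, 0.1, 0, 0, 0],
  [-1, 0, -0.5, 0.14, 0, 0, 0],
  [-1, 0, -0.55, 0.18, 0, 0, 0],
])

```text
clock: 12.62
position: [0.5543, 0.024, 0.1486]
tool_rot: [3.141, -0.002, 2.988]
force: [0.1, -0.1, 1.1]
grip_width: 0.0002
```

Run:
```python
from plan import *
s=cams.grab_frame("scene")
crop(s,200,90,130,130,4,"l3.png")
print(cx(telemetry.observe()["position"]),telemetry.observe()["force"])
for p in((-20,136),(-20,200)): plan(cw(p[0],0,p[1]),2.99)
```

```text
[ -2.03614495   0.42405529 147.99886805] [-0.24117323 -1.71247923 -0.40694131]
shift [-0.003 -0.12   0.08 ] rot [-0.001 -0.004 -0.003] | t 12.68 pos [0.5539 0.0231 0.148 ] rpy [-3.141e+00 -3.000e-03  2.987e+00] q [-0.23  0.55  0.11  1.88 -0.09  0.72  1.35] F [-0.2 -1.7 -0.4] g 0.0002
shift [-0.002 -0.12  -0.347] rot [-0.001 -0.004 -0.003] | t 12.68 pos [0.5539 0.0231 0.148 ] rpy [-3.141e+00 -3.000e-03  2.987e+00] q [-0.23  0.55  0.11  1.88 -0.09  0.72  1.35] F [-0.2 -1.7 -0.4] g 0.0002
```

View pics/l3.png

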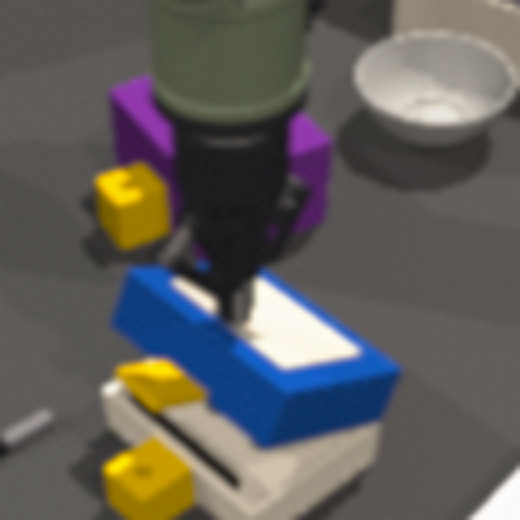

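Run:
```python
from fit import *
b=fit(block,[.6,-.2,.4])
from plan import *
plan([.6145,-.3076,.25],1.419)
```

```text
[ 0.6145 -0.3076 -1.231 ]
[[0.4, 0.0], [0.0, -0.2], [-0.4, -0.5], [-0.3, -0.1], [-0.4, -0.2], [-0.6, 0.2], [-0.1, -0.4]]
shift [-0.736 -2.116 -0.681] rot [-0.003 -0.003  1.997] | t 12.68 pos [0.5539 0.0231 0.148 ] rpy [-3.141e+00 -3.000e-03  2.987e+00] q [-0.23  0.55  0.11  1.88 -0.09  0.72  1.35] F [-0.2 -1.7 -0.4] g 0.0002
```

Call:
arm_command([
  [-1, 0, 0, -0.35, 0, 0, 0],
  [-1, 0, 0, -0.7, 0, 0, 0],
])

```text
clock: 12.92
position: [0.5543, 0.0246, 0.2551]
tool_rot: [3.142, -0.003, 2.988]
force: [0.8, -0.0, 0.3]
grip_width: -0.0
```

Call:
arm_command([
  [1, -0.1, -0.3, 0, 0, 0, 0.23],
  [1, -0.2, -0.6, 0, 0, 0, 0.46],
  [1, -0.37, -0.9, 0, 0, 0, 0.69],
  [1, -0.37, -0.9, 0, 0, 0, 0.92],
  [1, -0.37, -0.9, 0, 0, 0, 1],
])

```text
clock: 13.55
position: [0.5889, -0.1177, 0.2536]
tool_rot: [-3.14, -0.002, 2.198]
force: [0.2, 0.7, 0.3]
grip_width: 0.0852
```

Run:
```python
from plan import *
s=cams.grab_frame("scene");t=cams.grab_frame("top")
crop(s,200,90,130,130,5,"f1.png");crop(t,190,145,110,110,5,"f2.png")
a,b=[cv2.resize(cv2.imread(f"pics/f{i}.png"),(400,400)) for i in(1,2)]
cv2.imwrite("pics/m.png",np.hstack([a,b]))
plan([.6145,-.3076,.20],1.419)
```

```text
shift [-1.126 -0.611  0.357] rot [-0.003 -0.002  0.997] | t 13.65 pos [ 0.5889 -0.1171  0.2537] rpy [-3.140e+00 -2.000e-03  2.202e+00] q [-0.14  0.5   0.35  1.67 -0.2   1.    0.91] F [-0.5  0.4 -0.3] g 0.0854
```

View pics/m.png

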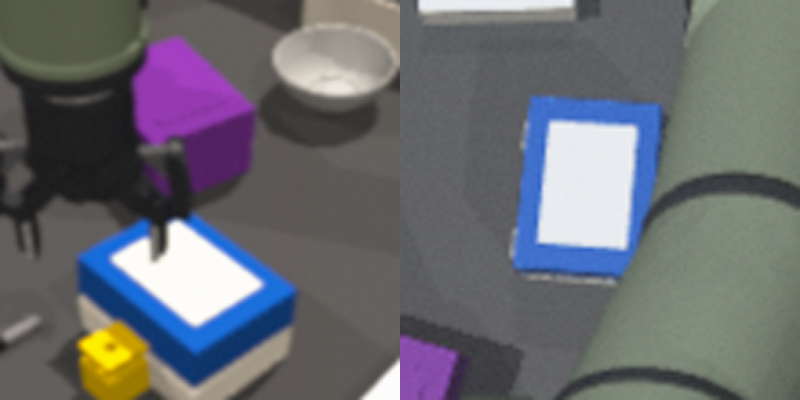

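Lid is down on the strip. Now go over to the pin.

Call:
arm_command([
  [1, -0.3, -0.2, 0.1, 0, 0, 0.23],
  [1, -0.6, -0.4, 0.2, 0, 0, 0.46],
  [1, -0.8, -0.6, 0.3, 0, 0, 0.69],
  [1, -0.95, -0.61, 0.35, 0, 0, 0.92],
  [1, -1, -0.61, 0.35, 0, 0, 1],
  [1, -1, -0.61, 0.35, 0, 0, 1],
])

```text
clock: 14.4
position: [0.6036, -0.2925, 0.2009]
tool_rot: [-3.139, -0.0, 1.419]
force: [0.1, 0.7, 0.2]
grip_width: 0.0853
```

Run:
```python
from plan import *
plan([.6145,-.3076,.13],1.419)
s=cams.grab_frame("scene");t=cams.grab_frame("top")
crop(s,110,180,130,130,5,"f1.png");crop(t,280,145,110,110,5,"f2.png")
a,b=[cv2.resize(cv2.imread(f"pics/f{i}.png"),(400,400)) for i in(1,2)]
cv2.imwrite("pics/n.png",np.hstack([a,b]))
```

```text
shift [-0.089  0.088  0.472] rot [-0.003 -0.     0.   ] | t 14.4 pos [ 0.6036 -0.2925  0.2009] rpy [-3.139 -0.     1.419] q [ 0.04  0.71  0.53  1.53 -0.4   1.01  0.53] F [0.1 0.7 0.2] g 0.0853
```

View pics/n.png

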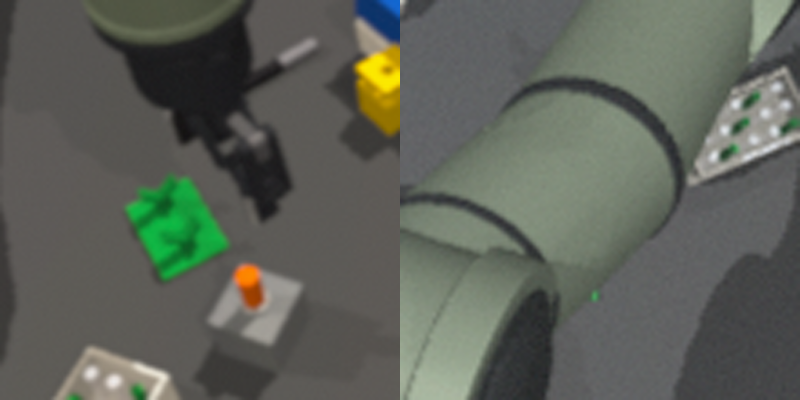

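Call:
arm_command([
  [1, -0.09, 0.09, 0.2, 0, 0, 0],
  [1, -0.09, 0.09, 0.4, 0, 0, 0],
  [1, -0.09, 0.09, 0.47, 0, 0, 0],
  [1, -0.09, 0.09, 0.47, 0, 0, 0],
])

```text
clock: 15.0
position: [0.6148, -0.3073, 0.1311]
tool_rot: [-3.14, -0.001, 1.419]
force: [1.4, -0.7, -0.2]
grip_width: 0.0855
```

Run:
```python
from plan import *
plan([.6145,-.3076,.076],1.419)
s=cams.grab_frame("scene")
crop(s,150,210,90,90,6,"n1.png")
```

```text
shift [-0.003 -0.001  0.367] rot [-0.003 -0.001 -0.   ] | t 15.0 pos [ 0.6148 -0.3073  0.1311] rpy [-3.140e+00 -1.000e-03  1.419e+00] q [ 0.09  0.81  0.49  1.53 -0.44  0.92  0.57] F [ 1.4 -0.7 -0.2] g 0.0855
```

View pics/n1.png

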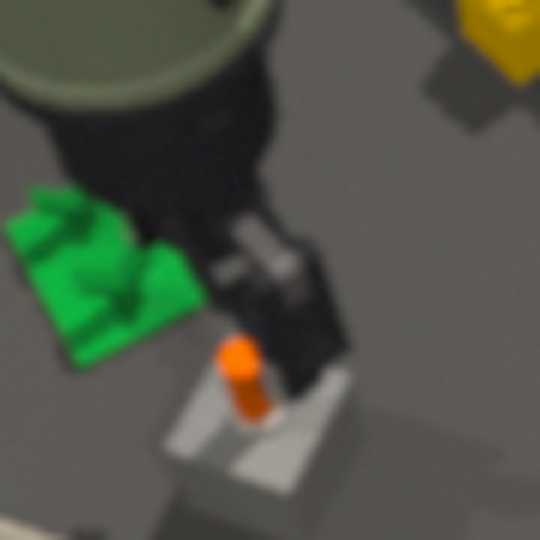

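Call:
arm_command([
  [1, 0, 0, 0.15, 0, 0, 0],
  [1, 0, 0, 0.3, 0, 0, 0],
  [1, 0, 0, 0.36, 0, 0, 0],
  [0, 0, 0, 0.36, 0, 0, 0],
  [-0.3, 0, 0, 0.36, 0, 0, 0],
  [-0.3, 0, 0, 0.36, 0, 0, 0],
])

```text
clock: 15.8
position: [0.615, -0.3078, 0.0775]
tool_rot: [-3.141, -0.0, 1.418]
force: [0.2, 0.1, 0.5]
grip_width: 0.0322
```

Run:
```python
from plan import *
plan([.6145,-.3076,.076],1.419)
s=cams.grab_frame("scene")
crop(s,150,210,90,90,6,"n2.png")
```

```text
shift [ 0.001 -0.004  0.01 ] rot [-0.001 -0.    -0.002] | t 15.8 pos [ 0.615  -0.3078  0.0775] rpy [-3.141 -0.     1.418] q [ 0.11  0.87  0.45  1.55 -0.47  0.83  0.59] F [0.2 0.1 0.5] g 0.0322
```

View pics/n2.png

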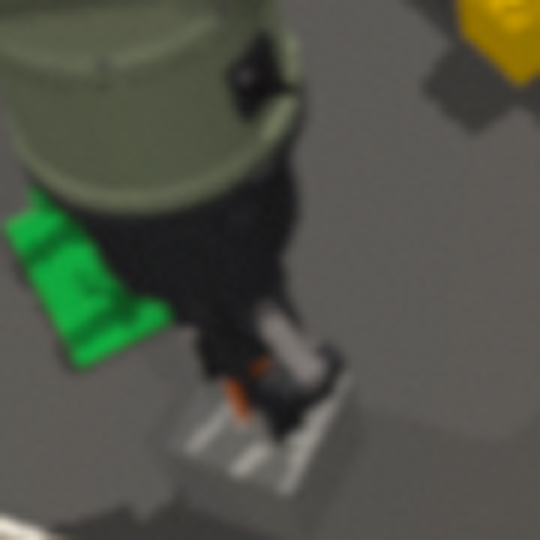

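Call:
arm_command([
  [-1, 0, 0, 0, 0, 0, 0],
  [-1, 0, 0, 0, 0, 0, 0],
  [-1, 0, 0, 0, 0, 0, 0],
  [-1, 0, 0, 0, 0, 0, 0],
], newtons=60)

```text
clock: 16.35
position: [0.6149, -0.3078, 0.0774]
tool_rot: [-3.14, -0.0, 1.417]
force: [-1.8, 1.2, 5.4]
grip_width: 0.0163
```

Run:
```python
from plan import *
plan([.6145,-.3076,.2],1.419)
s=telemetry.observe();print(s["moment"])
```

```text
shift [ 0.001 -0.004 -0.817] rot [-0.002 -0.001 -0.002] | t 16.35 pos [ 0.6149 -0.3078  0.0774] rpy [-3.14  -0.     1.417] q [ 0.11  0.87  0.45  1.55 -0.47  0.83  0.59] F [-1.8  1.2  5.4] g 0.0163
[0.24114335 0.30447147 0.01880861]
```

Call:
arm_command([
  [-1, 0, 0, -0.15, 0, 0, 0],
  [-1, 0, 0, -0.45, 0, 0, 0],
  [-1, 0, 0, -0.8, 0, 0, 0],
  [-1, 0, 0, -0.8, 0, 0, 0],
  [-1, 0, 0, -0.8, 0, 0, 0],
])

```text
clock: 16.98
position: [0.6149, -0.3076, 0.1975]
tool_rot: [-3.14, -0.001, 1.418]
force: [-0.1, 0.6, -1.2]
grip_width: 0.0164
```

Run:
```python
from plan import *
s=cams.grab_frame("scene");t=cams.grab_frame("top")
crop(s,120,150,120,120,6,"p.png")
S=telemetry.observe();R=Ro.from_euler("xyz",S["tool_rot"])
for z in(-.017,.021,.026,.070): 
    X=S["position"]+R.apply([0,0,z]);print(z,((proj("scene",X)[0]-[120,150]+.5)*6-.5).round(1))
plan([.5408,-.0659,.2],1.419)
```

```text
-0.017 [362.2 538.3]
0.021 [381.6 598.9]
0.026 [384.  606.5]
0.07 [404.5 670.7]
shift [ 1.516 -0.732 -0.022] rot [-0.004 -0.001 -0.002] | t 17.07 pos [ 0.6146 -0.3074  0.1962] rpy [-3.139e+00 -1.000e-03  1.418e+00] q [ 0.07  0.74  0.53  1.48 -0.4   1.03  0.54] F [ 0.1 -0.5 -0.8] g 0.0163
```

View pics/p.png

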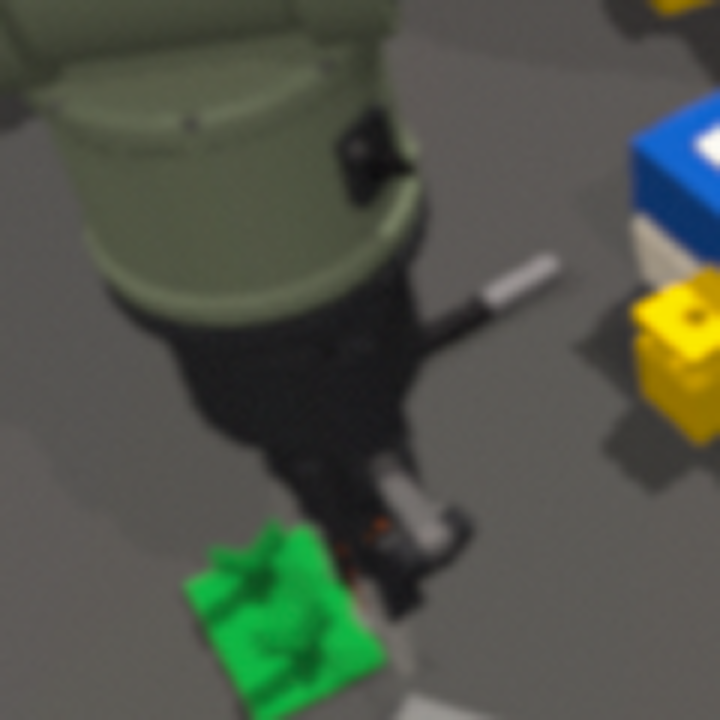

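Run:
```python
from plan import *
for a in(.05,.07,.09):
    P=cw(66-158*np.cos(a)+8*np.sin(a),0,42+158*np.sin(a)+8*np.cos(a));print(a,P,proj("scene",P))
t=cams.grab_frame("top");s=cams.grab_frame("scene")
crop(s,215,170,50,50,10,"q1.png");crop(t,225,160,50,60,10,"q2.png")
a,b=[cv2.resize(cv2.imread(f"pics/q{i}.png"),(400,400 if i==1 else 480)) for i in(1,2)]
cv2.imwrite("pics/q.png",np.hstack([a,b[:400]]))
```

```text
0.05 [ 0.54080573 -0.06535581  0.05788671] [[235.44534633 203.35346876]]
0.07 [ 0.54085843 -0.06501062  0.06103138] [[235.46376124 202.56967655]]
0.09 [ 0.54092061 -0.06460333  0.06416843] [[235.49933346 201.77298254]]
```

View pics/q.png

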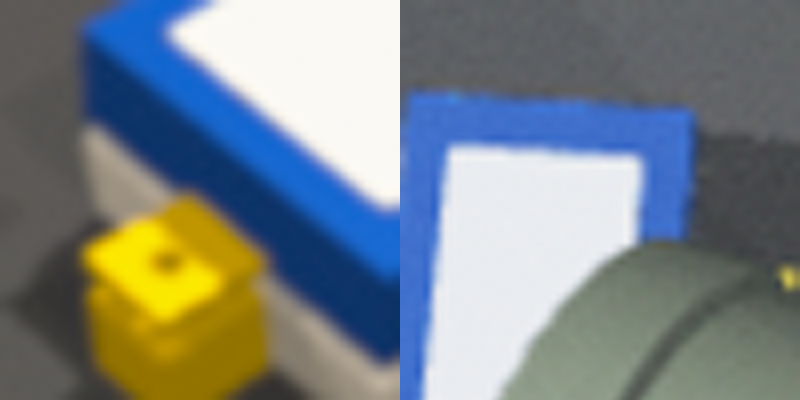

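Call:
arm_command([
  [-1, 0.25, -0.12, 0, 0, 0, 0],
  [-1, 0.55, -0.27, 0, 0, 0, 0],
  [-1, 0.76, -0.37, 0, 0, 0, 0],
])

```text
clock: 17.55
position: [0.5767, -0.1846, 0.1964]
tool_rot: [-3.139, -0.001, 1.418]
force: [0.0, -0.5, -0.5]
grip_width: 0.0164
```

Call:
arm_command([
  [-1, 0.3, -0.15, 0, 0, 0, 0],
  [-1, 0.55, -0.27, 0, 0, 0, 0],
  [-1, 0.75, -0.36, 0, 0, 0, 0],
  [-1, 0.75, -0.36, 0, 0, 0, 0],
])

```text
clock: 18.05
position: [0.5408, -0.0647, 0.1967]
tool_rot: [-3.139, -0.001, 1.421]
force: [0.5, -0.7, -0.5]
grip_width: 0.0161
```

Run:
```python
from plan import *
plan([.5408,-.0655,.145],1.419)
```

```text
shift [-0.006  0.002  0.345] rot [-0.004 -0.001  0.002] | t 18.05 pos [ 0.5408 -0.0647  0.1967] rpy [-3.139e+00 -1.000e-03  1.421e+00] q [-0.39  0.52  0.56  1.88 -0.37  0.84  0.21] F [ 0.5 -0.7 -0.5] g 0.0161
```

Call:
arm_command([
  [-1, -0.01, 0, 0.12, 0, 0, 0],
  [-1, -0.01, 0, 0.25, 0, 0, 0],
  [-1, -0.01, 0, 0.35, 0, 0, 0],
  [-1, -0.01, 0, 0.35, 0, 0, 0],
  [-1, -0.01, 0, 0.35, 0, 0, 0],
])

```text
clock: 18.68
position: [0.5411, -0.0691, 0.1449]
tool_rot: [-3.14, -0.0, 1.417]
force: [0.6, -0.5, -0.1]
grip_width: 0.0161
```

Run:
```python
from plan import *
s=cams.grab_frame("scene");t=cams.grab_frame("top")
crop(s,205,160,60,60,12,"r.png")
S=telemetry.observe();R=Ro.from_euler("xyz",S["tool_rot"])
for z in(.026,.048,.070): 
    X=S["position"]+R.apply([0,0,z]);print(z,X,((proj("scene",X)[0]-[205,160]+.5)*12-.5).round(1))
plan([.5408,-.0655,.145],1.419)
```

```text
0.026 [ 0.5412648  -0.06876073  0.11917415] [344.  358.9]
0.048 [ 0.54124745 -0.0687455   0.09717417] [350.9 424. ]
0.07 [ 0.54123011 -0.06873026  0.07517418] [357.7 486.9]
shift [ 0.021 -0.007  0.001] rot [-0.001 -0.001 -0.002] | t 18.77 pos [ 0.5413 -0.0688  0.1452] rpy [-3.141e+00 -1.000e-03  1.417e+00] q [-0.34  0.6   0.51  1.92 -0.42  0.73  0.26] F [-1.4  0.1 -0.8] g 0.0166
```

View pics/r.png

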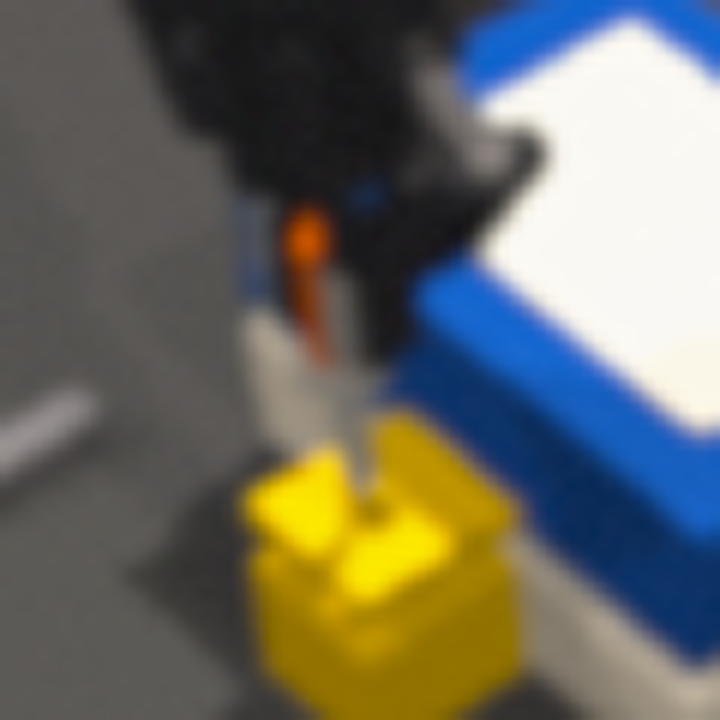

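Call:
arm_command([
  [-1, 0.02, -0.01, 0.02, 0, 0, 0],
  [-1, 0.02, -0.01, 0.02, 0, 0, 0],
  [-1, 0.02, -0.01, 0.02, 0, 0, 0],
  [-1, 0.02, -0.01, 0.02, 0, 0, 0],
])

```text
clock: 19.27
position: [0.54, -0.0654, 0.1417]
tool_rot: [-3.14, -0.0, 1.418]
force: [0.0, -0.5, -0.4]
grip_width: 0.0163
```

Run:
```python
from plan import *
s=cams.grab_frame("scene");t=cams.grab_frame("top")
crop(s,220,185,30,30,24,"r2.png");cv2.imwrite("pics/r2t.png",t)
S=telemetry.observe();R=Ro.from_euler("xyz",S["tool_rot"])
k=lambda X:((proj("scene",X)[0]-[220,185]+.5)*24-.5).round(1)
for z in(.026,.048,.070): 
    X=S["position"]+R.apply([0,0,z]);print(z,X,k(X))
print("hole",k([.5408,-.0650,.061]),"tip over hole",k([.5408,-.0650,.0725]))
plan([.5408,-.0657,.142],1.419)
```

```text
0.026 [ 0.53993118 -0.06544393  0.11571332] [341.4 117.3]
0.048 [ 0.53989599 -0.0654292   0.09371336] [354.9 246.7]
0.07 [ 0.53986079 -0.06541447  0.07171339] [367.9 371.9]
hole [382.3 433.1] tip over hole [375.7 369.1]
shift [-0.001  0.006 -0.002] rot [-0.002 -0.001 -0.002] | t 19.38 pos [ 0.54   -0.0655  0.1417] rpy [-3.14  -0.     1.417] q [-0.35  0.6   0.51  1.93 -0.43  0.73  0.26] F [-0.7  0.2 -0.7] g 0.0165
```

View pics/r2.png

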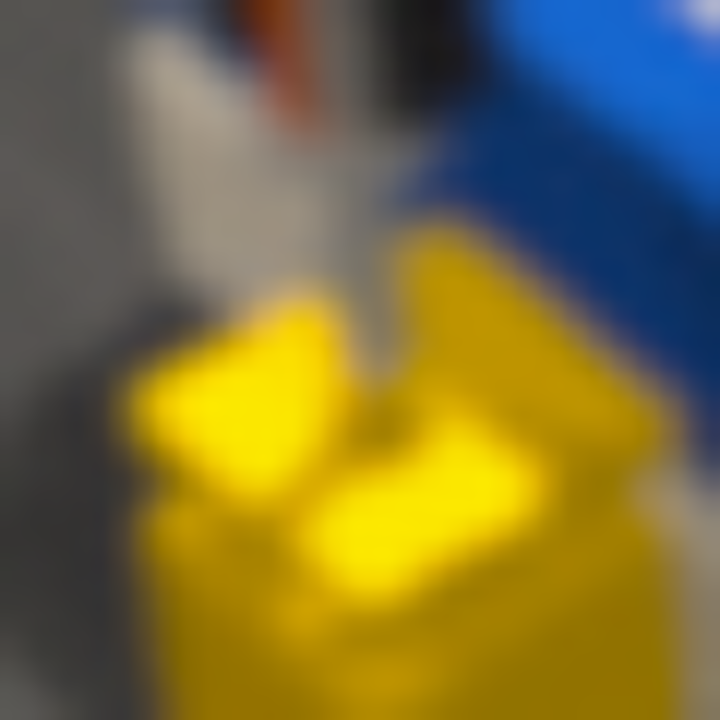

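Call:
arm_command([
  [-1, 0, 0, 0.03, 0, 0, 0],
  [-1, 0, 0, 0.06, 0, 0, 0],
  [-1, 0, 0, 0.09, 0, 0, 0],
  [-1, 0, 0, 0.12, 0, 0, 0],
  [-1, 0, 0, 0.12, 0, 0, 0],
])

```text
clock: 20.0
position: [0.5397, -0.0654, 0.1233]
tool_rot: [-3.139, -0.0, 1.417]
force: [-0.4, -0.0, -0.9]
grip_width: 0.0165
```

Run:
```python
from plan import *
s=cams.grab_frame("scene")
crop(s,220,185,30,30,24,"r3.png")
plan([.5408,-.0657,.100],1.419)
print(telemetry.observe()["moment"])
```

```text
shift [-0.     0.007  0.157] rot [-0.003 -0.    -0.002] | t 20.05 pos [ 0.5398 -0.0655  0.1235] rpy [-3.14  -0.     1.417] q [-0.33  0.63  0.49  1.94 -0.45  0.69  0.27] F [ 0.7  0.  -0.8] g 0.0166
[0.00486539 0.00341568 0.01486678]
```

View pics/r3.png

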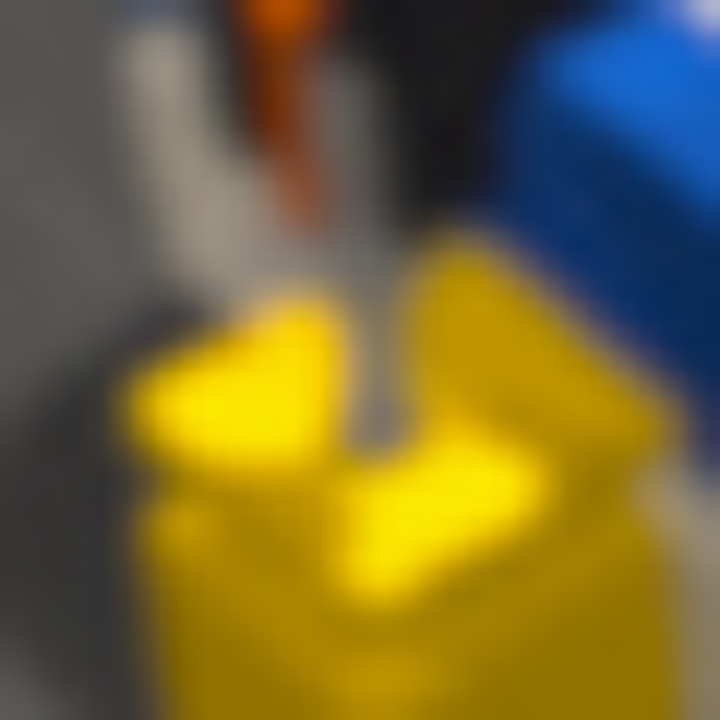

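Call:
arm_command([
  [-1, 0, 0, 0.04, 0, 0, 0],
  [-1, 0, 0, 0.08, 0, 0, 0],
  [-1, 0, 0, 0.12, 0, 0, 0],
  [-1, 0, 0, 0.12, 0, 0, 0],
])

```text
clock: 20.55
position: [0.5396, -0.0654, 0.1051]
tool_rot: [-3.139, -0.0, 1.417]
force: [0.8, -0.6, -1.1]
grip_width: 0.0165
```

Run:
```python
from plan import *
plan([.5408,-.0657,.086],1.419)
print(telemetry.observe()["moment"])
```

```text
shift [-0.001  0.008  0.127] rot [-0.003 -0.    -0.002] | t 20.55 pos [ 0.5396 -0.0654  0.1051] rpy [-3.139 -0.     1.417] q [-0.32  0.65  0.47  1.94 -0.47  0.65  0.29] F [ 0.8 -0.6 -1.1] g 0.0165
[ 0.05490226  0.03549665 -0.02836568]
```

Call:
arm_command([
  [-1, 0, 0, 0.04, 0, 0, 0],
  [-1, 0, 0, 0.08, 0, 0, 0],
  [-1, 0, 0, 0.1, 0, 0, 0],
  [-1, 0, 0, 0.1, 0, 0, 0],
])

```text
clock: 21.05
position: [0.5398, -0.0654, 0.0904]
tool_rot: [-3.14, -0.0, 1.417]
force: [0.2, -0.2, 0.2]
grip_width: 0.0165
```

Call:
arm_command([
  [-1, 0, 0, 0.02, 0, 0, 0],
  [-1, 0, 0, 0.03, 0, 0, 0],
  [-1, 0, 0, 0.04, 0, 0, 0],
  [-1, 0, 0, 0.05, 0, 0, 0],
  [-1, 0, 0, 0.05, 0, 0, 0],
])

```text
clock: 21.68
position: [0.5399, -0.0655, 0.0831]
tool_rot: [-3.14, -0.0, 1.417]
force: [0.7, -1.8, 1.8]
grip_width: 0.0163
```

Run:
```python
from plan import *
s=cams.grab_frame("scene")
crop(s,205,155,70,70,9,"r4.png")
plan([.5408,-.0657,.075],1.419)
print(telemetry.observe()["moment"])
```

```text
shift [-0.001  0.007  0.054] rot [-0.002 -0.001 -0.002] | t 21.73 pos [ 0.5399 -0.0654  0.0832] rpy [-3.14  -0.     1.417] q [-0.3   0.69  0.44  1.95 -0.49  0.61  0.31] F [ 0.6 -0.9  0.9] g 0.0165
[-0.30241515 -0.06064155 -0.04417113]
```

View pics/r4.png

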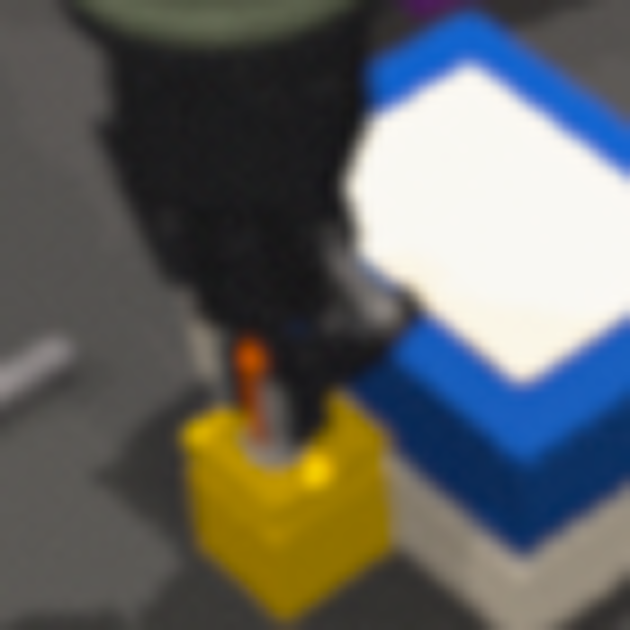

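Collar is starting to press the tab. Continue to press, watching the force.

Call:
arm_command([
  [-1, 0, 0, 0.01, 0, 0, 0],
  [-1, 0, 0, 0.02, 0, 0, 0],
  [-1, 0, 0, 0.03, 0, 0, 0],
  [-1, 0, 0, 0.03, 0, 0, 0],
  [-1, 0, 0, 0.03, 0, 0, 0],
])

```text
clock: 22.35
position: [0.5399, -0.0654, 0.0787]
tool_rot: [-3.14, -0.0, 1.417]
force: [-0.7, -2.7, 3.9]
grip_width: 0.0167
```

Call:
arm_command([
  [-1, 0, 0, 0.01, 0, 0, 0],
  [-1, 0, 0, 0.02, 0, 0, 0],
  [-1, 0, 0, 0.02, 0, 0, 0],
  [-1, 0, 0, 0.02, 0, 0, 0],
])

```text
clock: 22.85
position: [0.54, -0.0656, 0.0768]
tool_rot: [-3.141, -0.001, 1.417]
force: [-8.5, -2.6, 30.7]
grip_width: 0.0168
```

Call:
arm_command([
  [-1, 0, 0, -0.003, 0, 0, 0],
  [-1, 0, 0, -0.003, 0, 0, 0],
  [-1, 0, 0, -0.003, 0, 0, 0],
])

```text
clock: 23.22
position: [0.54, -0.0656, 0.0769]
tool_rot: [-3.14, -0.001, 1.417]
force: [-5.5, -2.0, 23.0]
grip_width: 0.0164
```

Run:
```python
from plan import *
s=cams.grab_frame("scene");t=cams.grab_frame("top")
crop(s,205,155,70,70,9,"r5.png");cv2.imwrite("pics/t5.png",t)
plan([.5408,-.0657,.075],1.419)
S=telemetry.observe();print(S["moment"],np.abs(S["qd"]).max())
# lid angle from face corners predictions
for a in(0,.035,.07):
    print(a,[((proj("scene",cw(66-u*np.cos(a)+n*np.sin(a),y,42+u*np.sin(a)+n*np.cos(a)))[0]-[205,155]+.5)*9).round(0).tolist() for u,n,y in((130,49,-85),(178,8,-22),(178,0,22),(130,0,-85))])
```

```text
shift [0.    0.006 0.013] rot [-0.002 -0.001 -0.002] | t 23.32 pos [ 0.5399 -0.0656  0.0769] rpy [-3.140e+00 -1.000e-03  1.417e+00] q [-0.29  0.7   0.43  1.95 -0.5   0.6   0.32] F [-5.  -4.6 24.4] g 0.0165
[-0.6028722   1.29303812  0.03375421] 0.002354224856049972
0 [[520.0, 475.0], [274.0, 528.0], [190.0, 467.0], [522.0, 577.0]]
0.035 [[525.0, 463.0], [274.0, 515.0], [188.0, 455.0], [522.0, 568.0]]
0.07 [[529.0, 450.0], [274.0, 501.0], [187.0, 441.0], [523.0, 558.0]]
```

View pics/r5.png

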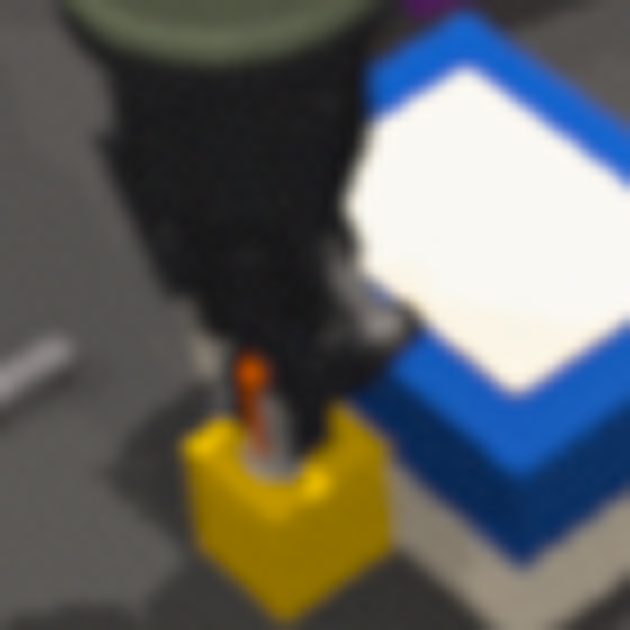

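Run:
```python
from plan import *
job.job_done()
S=telemetry.observe();print(S["clock"],S["position"],S["force"],S["grip_width"])
```

```text
the job is handed in; nothing more can be done
the job is handed in; nothing more can be done
```

The job is handed in at about 23 s of the 72 s allowed. It reports no verdict, so what follows rests on my own checks.

- **Tube:** I laid it in the case's notches. The push up on the wrist rose to about 4 N at seating height. After release, the picture showed it lying in both notches. Once the lid was down I could not see it again.
- **Lid:** I pushed the lid over from behind and it sank onto its strip. The tab hole was within about 0.3 px of where it should be at 0.07 rad.
- **Pin:** It went through the tab and into the boss with no noticeable force, and the collar then pressed the tab down until the force rose sharply.
- **Final state:** I was still gripping the pin (60 N set, 16.5 mm opening) and pressing down with about 24 N.
    - **Lid shut:** The collar height worked out at about 49.5 mm, against 50 mm for fully shut. The lid corner in the picture gave about 0.01 rad, under the 0.025 rad limit.
    - **Pin position:** The tool was about 1 mm from the hole axis, with no visible tilt.

**Checks that disagreed or failed:**
- The pin tip looked about 1 mm to one side of where the arm's reading put it, within the calibration error.
- A sideways force of about 5 N remained on the pin at the end. I left it, because the position was well inside the limits.
- The force and grip reading I asked for after handing in came back refused, so the figures above are from just before.

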